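Set out the hub parts of two wheels

ROBOT

A 6-joint arm with a two-finger parallel gripper is mounted at the origin on the work surface; the furniture and walls round the work are solid. World frame = base frame: x ahead of the robot, y to its left, z up, the work surface at z = 0. Lengths are in m, angles in rad, forces in N, time in s.
With the tool pointing down it reaches from about 0.35 to 0.975 m from the base axis. Payload 7.1 kg.
Tool frame: the origin (TCP) lies at the very end of the fingers, on their centre line; the grasp point (between the pads) lies 19 mm behind it (hold_point_z is the distance from the TCP to the grasp point, in m); z points along the fingers, y is the line along which they close (so a half turn about z gives the same grasp; the last joint's range is limited). The gripper opens to 88 mm and grips with 3 to 60 N. Pads are 20 mm wide; open, the fingers measure 115 mm over their backs; the gripper's body (75 mm by 178 mm) begins 61 mm behind the grasp point.
Start: joints at [1.163, 0.423, 1.63, -0, 1.089, -0.019], TCP at [0.237, 0.578, 0.223] pointing down, gripper open.
Joint ranges: [-3, 3], [-0.9, 2.11], [0.09, 2.58], [-1.31, 4.45], [0.11, 2.69], [-2.54, 2.54]. Speed limits (rad/s): [2.39, 2.39, 3.01, 3.14, 3.14, 3.14].

INTERFACE

Orientations are given as [roll, pitch, yaw] about the fixed x, y, z axes, in that order (R = Rz(yaw) Ry(pitch) Rx(roll)).
In Python, from bench import read_state, read_camera, finish_job, search_frame, place_of, hold_point_z gives the robot as it stands.
- The arm moves only by the tool play_rows, never from a script. Its argument "steps" is a list of rows, each a list of 3 entries, a list of its own where there are three numbers: the shift along the tool's x, y, z in units of 25 mm (1.0 is 25 mm), then the turn about the tool's z in units of 6 degrees (1.0 is 6 degrees), then the opening in per cent of the stroke, from 0 (shut) to 100 (fully open). In form: [[[dx, dy, dz], spin, grip], ...]. A call has 1 to 12 rows; each row is the pose to reach, as a shift and turn from the pose commanded when the call began, along the tool's axes at that moment; what a row does not reach only later rows make up. A row lasts 1/12 s, in which the tool goes at most 41.7 mm and 7.16 degrees, less where a joint would pass 70% of its speed; a pose out of reach is approached as far as the arm can. A call with a gripper value outside its range is refused whole. The fingers move at their own pace and stop on an object; "squeeze" is the grip in N (left out, the last holds). Time passes only in rows, so rows that repeat a pose let the fingers close. It gives the time, the measured TCP pose, the force, the opening and the grip force at its end, in the units of the state.
- read_state(): the state, without advancing time (a new reading comes with each control period).
- read_camera(name): name is "side" or "top" or "wrist"; returns a dict with "color" (400x640x3 uint8, red, green, blue), "vfov" (degrees; the focal length in pixels is half the picture's height over the tangent of half this angle, whatever the lens; pixels are square), "cx", "cy" (the principal point, pixels), "xyz" and "attitude" of the camera in the world; the wrist camera has in their place "hand_eye" (4x4, takes a point from camera to tool coordinates, whose origin is the TCP and whose axes are the flange's). Camera axes: x right, y up, looking along -z (the intrinsics and any distortion apply to the point x, -y, -z); pixel columns grow to the right and rows downward; lengths in m; the calibration is good to about 2 mm. A picture is of the moment at which its call begins: read the wrist's pose just before it. There is no depth.
- finish_job(): hands the job in; it is judged then, once.
Trained networks look in the newest picture that a camera, given by its name, has taken for a name from the list of things; names that differ only in an ending like _2 or _b are one class to them, and where a whole thing is asked for, a point or a joint stands for the part that bears it (a point fixed in the world has none). Each returns a list of dicts, best first, with "score" (0 to 1); they miss things now and then, are a little off and sometimes report something else, mostly with a low value. They report only what shows in the picture. A call takes as long as a camera call. They do not tell look-alikes from the thing itself.
- search_frame(thing, camera): "at" ([x, y, z] in m, in world coordinates, good to about 4 mm: the middle of the surface that is visible of it).
- place_of(thing, camera): "at" ([x, y, z] in m, in world coordinates, good to about 4 mm: a listed point, or the origin of a listed thing).
The state is a dict: "time_s": time; "joints": joint angles; "joint_vel": joint speeds; "tau": joint torques, N m; "ee_pos": TCP position; "ee_rot": TCP orientation; "ft_force": force on the tool from outside, world axes, zero at the start; "wrist_torque": the same for the moment, N m; "grip_width": opening from 0.0 (shut) to 1.0 (fully open); "gripper_force": force on a finger pad.
Only numpy, scipy, OpenCV 4.12 (cv2) and the standard library are available. Lean on these libraries where they do the work, as an engineer would, in place of code of your own. Each camera call takes 0.05 s, during which the arm holds its last target. There are 200 camera calls.

TASK

Pick the wheel hub parts out from among the abrasives and set them out as two kits. Lay the red-sealed bearing flat on the ring in the middle of the red dish and stand the black collar nut, collar down, centrally on top of that bearing; lay the black-sealed bearing flat on the ring in the middle of the black dish and stand the steel axle spacer, flange down, centrally on top of that one. Leave the abrasive rolls where they lie.

Things in the scene. Friction and masses are not known exactly. Their poses are not given: they have to be found in the camera images.
- red_bearing_center (a point): wheel bearing lying flat: steel ring 47 mm outside diameter, 14 mm thick, RED seal, to be gripped round the outside (its bore, about 20 mm, takes no finger); about 0.11 kg, loose. This point is its centre, 7 mm above its underside; z is its axis, up
- black_bearing_center (a point): wheel bearing lying flat: steel ring 47 mm outside diameter, 14 mm thick, BLACK seal, to be gripped round the outside (its bore, about 20 mm, takes no finger); about 0.11 kg, loose. This point is its centre, 7 mm above its underside; z is its axis, up
- spacer_center (a point): flanged axle spacer (top-hat shape): bright steel, standing on a round flange 36 mm in diameter and 5 mm thick, with a plain round stem 25 mm in diameter above it, 50 mm tall in all; about 0.09 kg, loose. This point is its centre, 25 mm above its underside; z along the stem, up
- collar_nut_center (a point): black collar nut, standing on its collar: round collar 36 mm in diameter and 6 mm thick below, and above it a hexagon 27 mm across the flats (two of them face along its own x; 31 mm over corners), 24 mm tall in all; about 0.1 kg, loose. This point is its centre, 12 mm above its underside; z up
- red_dish_middle (a point): round plastic kit dish, red, 136 mm across the rim, 10 mm high, standing flat and fixed to the worktop; the flat floor is 4 mm above the worktop and about 120 mm across, with a white ring (62 mm outside, 55 mm inside) printed in its middle. This point is the middle of the floor, on its upper face; z up. Beyond the right-hand dish a tall wheel rim stands on the worktop (from about x 0.63 m on, y below -0.2 m): keep arm and gripper clear of it
- black_dish_middle (a point): round plastic kit dish, black, 136 mm across the rim, 10 mm high, standing flat and fixed to the worktop; the flat floor is 4 mm above the worktop and about 120 mm across, with a white ring (62 mm outside, 55 mm inside) printed in its middle. This point is the middle of the floor, on its upper face; z up. Beyond the right-hand dish a tall wheel rim stands on the worktop (from about x 0.63 m on, y below -0.2 m): keep arm and gripper clear of it
- roll_a_center (a point): bystander: dark red abrasive roll lying on its side, 25 mm diameter, 59 mm long, loose; leave it. Centre of the roll, its length along its own y
- roll_b_center (a point): bystander: dark red abrasive roll lying on its side, 24 mm diameter, 46 mm long, loose; leave it. Centre of the roll, its length along its own y
- roll_c_center (a point): bystander: dark red abrasive roll lying on its side, 22 mm diameter, 50 mm long, loose; leave it. Centre of the roll, its length along its own y
Not all that is in view belongs to the job. Leave any blue or yellow look-alike of the part that bears black_bearing_center alone.

How it is judged:
By the outcome, as a careful person would: the job done as asked, in the order asked, and still so for the second after the job is handed in, with the robot touching nothing.
It also fails if it takes over 115 s, if anything falls off the work surface, if the arm or the gripper's body presses on something with over 40 N, if the wrist force passes 120 N, or if a joint passes its speed limit or range.

## Working session

There is one attempt and no reset: what is moved stays moved. The work goes in short steps, Python scripts to look and compute and a tool call to move; the robot and the scene stay as the last step left them, time stands still between calls to the robot, and variables do not carry over. Pictures are saved under pics/ and viewed, at most 17 in all, crops included, and the job is handed in when it is done.

Besides the shell and the picture viewer there is one more tool, called as name(argument=value, ...) on one line, values as JSON. play_rows: Moves the arm, as the interface text tells. Its arguments: {"type":"object","properties":{"steps":{"type":"array","items":{"type":"array"}},"squeeze":{"type":"number"}},"required":["steps"]}

```bash
ls; mkdir -p pics; python3 - <<'E'
from bench import *
import cv2
s=read_state();print(s)
for c in ["top","side"]:
    r=read_camera(c);cv2.imwrite(f"pics/{c}0.png",r["color"][:,:,::-1])
    print(c,{k:v for k,v in r.items() if k!="color"})
    for t in ["red_bearing_center","black_bearing_center","spacer_center","collar_nut_center","red_dish_middle","black_dish_middle","roll_a_center"]:
        for d in place_of(t,c)[:5]: print(t,[round(float(x),4) for x in d["at"]],round(d["score"],2))
E
```

```text
pics
{'time_s': 0.0, 'joints': array([ 1.16299967e+00,  4.23832776e-01,  1.63065580e+00, -1.40465212e-05,
        1.08857582e+00, -1.89994408e-02]), 'joint_vel': array([-0.00085756, -0.0011159 ,  0.00121826,  0.00023693, -0.00060976,
       -0.00018955]), 'tau': array([ 2.05333217e-04, -5.44629157e+01, -2.73672026e+01,  6.43466832e-02,
        2.27674964e-02, -1.02405261e-04]), 'ee_pos': array([0.23669119, 0.57787459, 0.22192015]), 'ee_rot': array([-3.14012093e+00, -1.55277825e-05,  2.75280194e+00]), 'ft_force': array([-0.46115962,  0.11141543,  1.04975304]), 'wrist_torque': array([-0.00233087, -0.01563854,  0.00861751]), 'gripper_force': 0.0, 'grip_width': 1.000814935577482}
top {'vfov': 47.66588956729788, 'cx': 321.93783499264424, 'cy': 200.546723807442, 'xyz': array([0.3221852 , 0.03360733, 1.05406425]), 'attitude': array([ 0.22195866, -0.00425227, -1.59728691])}
red_bearing_center [0.4466, -0.0734, 0.0065] 0.55
black_bearing_center [0.6192, 0.0496, 0.006] 0.74
black_bearing_center [0.6578, 0.1432, 0.0108] 0.67
spacer_center [0.438, 0.1565, 0.0212] 0.69
collar_nut_center [0.4408, 
[... 173 characters left out ...]
0.5579, 0.162, 0.0138] 0.53
side {'vfov': 42.263249040350715, 'cx': 319.5359006723684, 'cy': 203.447509299287, 'xyz': array([0.31839299, 0.76605051, 1.13927313]), 'attitude': array([ 0.62418623,  0.00450974, -2.86860489])}
red_bearing_center [0.4467, -0.0757, 0.0058] 0.72
black_bearing_center [0.6237, 0.2292, 0.0066] 0.66
black_bearing_center [0.6626, 0.1385, 0.0046] 0.58
black_bearing_center [0.6197, 0.0448, 0.0066] 0.48
spacer_center [0.4368, 0.1554, 0.0261] 0.76
collar_nut_center [0.4423, 0.0361, 0.016] 0.42
red_dish_middle [0.502, -0.2781, -0.0017] 0.65
black_dish_middle [0.4289, 0.3366, 0.0078] 0.94
roll_a_center [0.5592, 0.1612, 0.0082] 0.62
roll_a_center [0.5047, -0.2786, 0.0012] 0.51
```

View pics/top0.png

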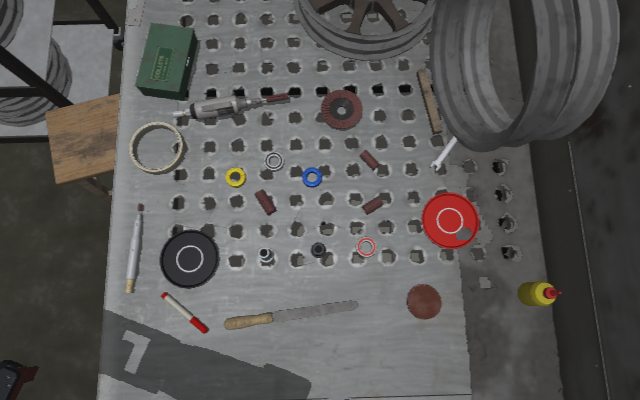

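View pics/side0.png

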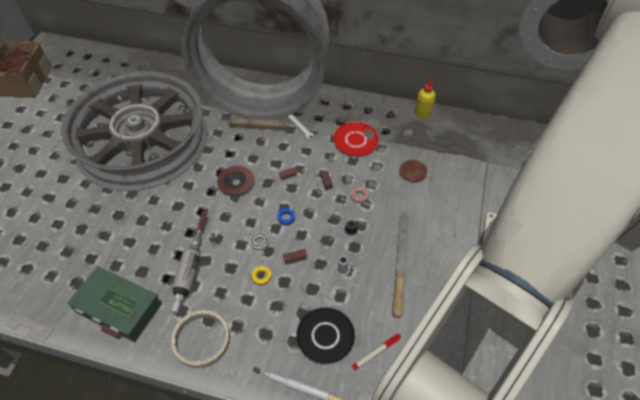

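The black-sealed bearing is at top px (274,160), about (0.66, 0.14). Blue (312,177) and yellow (235,177) are the look-alikes. Red bearing is at (366,246), nut (318,249), spacer (265,255), red dish (450,221), black dish (189,258).

```bash
cat > h.py <<'E'
from bench import *
import numpy as np, cv2
from scipy.spatial.transform import Rotation as Ro
def pose():
    s=read_state(); return np.array(s["ee_pos"]),Ro.from_euler("xyz",s["ee_rot"]).as_matrix(),s
def move(x,y,z,yaw=None):
    p,R,s=pose(); d=R.T@(np.array([x,y,z])-p)/.025
    o=f"d {np.round(d,2)}"
    if yaw is not None:
        a=(s["ee_rot"][2]-yaw+np.pi)%(2*np.pi)-np.pi
        o+=f" spin {np.degrees(a)/6:.2f} (rad now {s['ee_rot'][2]:.3f}, j6 {s['joints'][5]:.2f})"
    print(o)
def cam(name):
    p,R,s=pose(); r=read_camera(name)
    if "hand_eye" in r:
        H=np.array(r["hand_eye"]); c=p+R@H[:3,3]; A=R@H[:3,:3]
    else: c=np.array(r["xyz"]); A=Ro.from_euler("xyz",r["attitude"]).as_matrix()
    f=200/np.tan(np.radians(r["vfov"])/2)
    return r["color"],(c,A,f,r["cx"],r["cy"])
def topix(P,k):
    c,A,f,cx,cy=k; q=(np.atleast_2d(P)-c)@A
    return np.c_[cx+f*q[:,0]/-q[:,2], cy-f*q[:,1]/-q[:,2]]
def toworld(u,v,z,k):
    c,A,f,cx,cy=k; d=A@np.array([(u-cx)/f,-(v-cy)/f,-1.]); return c+d*(z-c[2])/d[2]
E
python3 - <<'E'
from h import *
r=read_camera("wrist");print({k:v for k,v in r.items() if k!="color"})
print(hold_point_z)
move(.40,-.04,.25,np.pi/2)
E
```

```text
{'vfov': 69.23181451927299, 'cx': 317.9266393936217, 'cy': 201.269958762503, 'hand_eye': array([[ 2.16898828e-04,  9.63466815e-01,  2.67827650e-01,
         7.33311283e-02],
       [ 9.99999657e-01,  4.96692536e-06, -8.27712228e-04,
         1.34938066e-04],
       [-7.98803544e-04,  2.67827738e-01, -9.63466483e-01,
        -1.62094388e-01],
       [ 0.00000000e+00,  0.00000000e+00,  0.00000000e+00,
         1.00000000e+00]])}
0.0187
d [-15.41 -20.42  -1.09] spin 11.29 (rad now 2.753, j6 -0.02)
```

play_rows(steps=[[[-1.5,-2,-1],1,100],[[-3,-4,-1],2,100],[[-4.5,-6,-1],3,100],[[-6,-8,-1],4,100],[[-7.5,-10,-1],5,100],[[-9,-12,-1],6,100],[[-10.5,-14,-1],7,100],[[-12,-16,-1],8,100],[[-13.5,-18,-1],9,100],[[-14.5,-19.5,-1],10,100],[[-15.4,-20.4,-1],11.3,100],[[-15.4,-20.4,-1],11.3,100]])

```text
time_s: 1.85
ee_pos: [0.3626, 0.096, 0.2478]
ee_rot: [3.14, -0.0, 1.563]
ft_force: [0.3, -0.4, -0.0]
grip_width: 1.0
gripper_force: 0.0
```

play_rows(steps=[[[0,0,0],0,100],[[0,0,0],0,100],[[0,0,0],0,100]])

```text
time_s: 2.1
ee_pos: [0.3626, 0.0977, 0.2475]
ee_rot: [3.141, -0.0, 1.568]
ft_force: [1.4, -0.4, 0.9]
grip_width: 1.001
gripper_force: 0.0
```

```bash
python3 - <<'E'
from h import *
im,k=cam("wrist");cv2.imwrite("pics/w1.png",im[:,:,::-1])
print(pose()[0],pose()[2]["ee_rot"])
for t in ["red_bearing_center","black_bearing_center","spacer_center","collar_nut_center","red_dish_middle","black_dish_middle"]:
    for d in place_of(t,"wrist")[:4]: print(t,np.round(d["at"],4),round(d["score"],2),np.round(topix(d["at"],k)[0]))
E
```

```text
[0.36236863 0.09840576 0.24745024] [ 3.14151481e+00 -3.04903132e-04  1.57011588e+00]
red_bearing_center [ 0.4466 -0.0734  0.007 ] 0.6 [372. 283.]
black_bearing_center [0.621  0.2303 0.0044] 0.82 [518.  73.]
black_bearing_center [0.6188 0.0508 0.0085] 0.69 [495. 207.]
spacer_center [0.4362 0.1535 0.0309] 0.77 [376. 135.]
collar_nut_center [0.4453 0.033  0.0139] 0.56 [375. 220.]
black_dish_middle [0.6623 0.1405 0.0026] 0.75 [535. 143.]
```

View pics/w1.png

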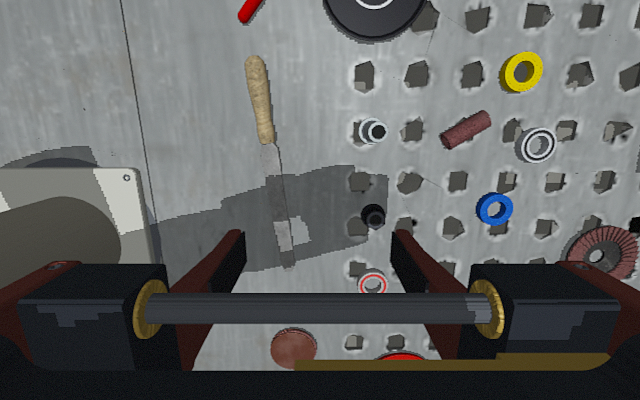

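```bash
python3 - <<'E'
from h import *
move(.4465,-.115,.13,np.pi/2)
E
```

```text
d [-8.55  3.36  4.69] spin 0.01 (rad now 1.572, j6 0.23)
```

play_rows(steps=[[[-1,0.4,0.5],0,100],[[-2,0.8,1],0,100],[[-3,1.2,1.5],0,100],[[-4,1.6,2.1],0,100],[[-5,2,2.7],0,100],[[-6,2.4,3.3],0,100],[[-7,2.8,3.9],0,100],[[-8,3.1,4.4],0,100],[[-8.55,3.35,4.7],0,100],[[-8.55,3.35,4.7],0,100],[[-8.55,3.35,4.7],0,100],[[-8.55,3.35,4.7],0,100]])

```text
time_s: 3.45
ee_pos: [0.4457, -0.1152, 0.13]
ee_rot: [-3.141, -0.0, 1.57]
ft_force: [0.0, 0.6, -0.0]
grip_width: 1.0
gripper_force: 0.0
```

```bash
python3 - <<'E'
from h import *
im,k=cam("wrist");cv2.imwrite("pics/w2.png",im[:,:,::-1])
print(pose()[0],pose()[2]["ee_rot"])
for t in ["red_bearing_center","collar_nut_center","red_dish_middle"]:
    for d in place_of(t,"wrist")[:4]: print(t,np.round(d["at"],4),round(d["score"],2),np.round(topix(d["at"],k)[0]))
E
```

```text
[ 0.44574381 -0.11503589  0.13024444] [ 3.14157617e+00 -1.32861353e-04  1.57061906e+00]
red_bearing_center [ 0.4451 -0.0779  0.0084] 0.65 [317. 159.]
collar_nut_center [0.4437 0.0369 0.0111] 0.96 [316.  26.]
red_dish_middle [ 0.5043 -0.2756 -0.0006] 0.96 [367. 325.]
red_dish_middle [ 0.5442 -0.0914  0.0108] 0.65 [418. 173.]
```

View pics/w2.png

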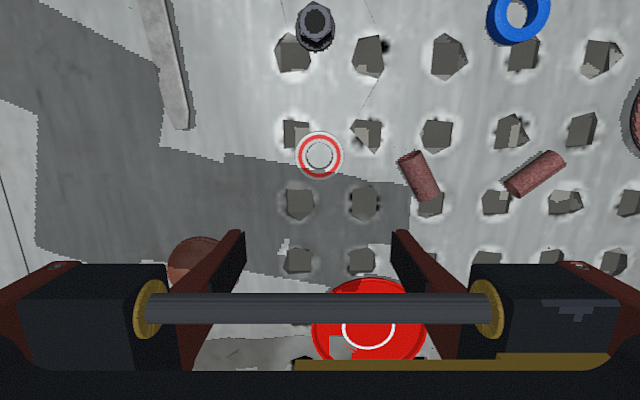

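```bash
cat >> h.py <<'E'
def blob(mask,box):
    "largest blob in box (u0,v0,u1,v1): ellipse centre and axes of its hull"
    u0,v0,u1,v1=box; m=mask[v0:v1,u0:u1].astype(np.uint8)
    cs,_=cv2.findContours(m,cv2.RETR_EXTERNAL,cv2.CHAIN_APPROX_NONE)
    c=cv2.convexHull(max(cs,key=cv2.contourArea)); (x,y),ax,an=cv2.fitEllipse(c)
    return x+u0,y+v0,ax,an
E
python3 - <<'E'
from h import *
im=cv2.imread("pics/w2.png");_,k=cam("wrist")
hsv=cv2.cvtColor(im,cv2.COLOR_BGR2HSV);h,s,v=[hsv[...,i].astype(int) for i in range(3)]
red=((h<10)|(h>170))&(s>120)&(v>120)
e=blob(red,(285,120,355,190));print(e,toworld(e[0],e[1],.014,k))
w=(s<60)&(v>190)
e=blob(w,(335,290,405,349));print(e,toworld(e[0],e[1],.004,k))
P=np.array([[.5033+.0310*np.cos(a),-.2757+.031*np.sin(a),.004] for a in np.linspace(0,6.28,9)]);print(topix(P,k).round())
move(.4455,-.0755,.06);move(.4455,-.0755,.003,np.pi/2)
E
```

```text
(318.8860168457031, 155.65486907958984, (41.67498016357422, 42.38248062133789), 14.05330753326416) [ 0.44702037 -0.07383722  0.014     ]
(367.89596939086914, 327.04743576049805, (43.379066467285156, 52.756507873535156), 84.18611145019531) [ 0.5048941  -0.27531662  0.004     ]
[[393. 327.]
 [386. 311.]
 [368. 304.]
 [348. 311.]
 [340. 327.]
 [347. 343.]
 [365. 349.]
 [384. 343.]
 [393. 327.]]
d [ 1.6  -0.02  2.82]
d [ 1.6  -0.02  5.1 ] spin -0.00 (rad now 1.571, j6 -0.28)
```

play_rows(steps=[[[0.8,0,0.8],0,100],[[1.65,0.03,1.6],0,90],[[1.65,0.03,2.4],0,80],[[1.65,0.03,3.2],0,80],[[1.65,0.03,4],0,80],[[1.65,0.03,4.6],0,80],[[1.65,0.03,5],0,80],[[1.65,0.03,5.05],0,80],[[1.65,0.03,5.05],0,80],[[1.65,0.03,5.05],0,45],[[1.65,0.03,5.05],0,40],[[1.65,0.03,5.05],0,40]], squeeze=25)

```text
time_s: 4.7
ee_pos: [0.4474, -0.075, 0.0045]
ee_rot: [3.14, 0.0, 1.569]
ft_force: [0.0, -0.1, 0.0]
grip_width: 0.614
gripper_force: 0.0
```

play_rows(steps=[[[0,0,0],0,35],[[0,0,0],0,35],[[0,0,0],0,35],[[0,0,0],0,35],[[0,0,-0.5],0,35],[[0,0,-1],0,35],[[0,0,-1.5],0,35],[[0,0,-2],0,35],[[0,0,-2],0,35]])

```text
time_s: 5.45
ee_pos: [0.4479, -0.0751, 0.0554]
ee_rot: [3.138, 0.001, 1.569]
ft_force: [0.8, 0.7, -1.6]
grip_width: 0.524
gripper_force: 25.0
```

```bash
python3 - <<'E'
from h import *
move(.504,-.2755,.008,np.pi/2);print(pose()[0],pose()[2]["joints"])
E
```

```text
d [-8.01  2.25  1.91] spin -0.01 (rad now 1.569, j6 -0.19)
[ 0.44792401 -0.07507711  0.05535879] [-1.92273003e-01  4.70145376e-01  2.09812322e+00  2.40290667e-06
  5.70068895e-01 -1.90855664e-01]
```

play_rows(steps=[[[-1,0.28,-0.3],0,35],[[-2,0.56,-0.3],0,35],[[-3,0.84,-0.3],0,35],[[-4,1.1,-0.3],0,35],[[-5,1.4,-0.3],0,35],[[-6,1.7,-0.3],0,35],[[-7,1.95,-0.3],0,35],[[-7.7,2.15,-0.3],0,35],[[-8.05,2.25,0],0,35],[[-8.05,2.25,0],0,35],[[-8.05,2.25,0],0,35],[[-8.05,2.25,0],0,35]])

```text
time_s: 6.45
ee_pos: [0.5017, -0.2748, 0.0528]
ee_rot: [-3.14, -0.001, 1.57]
ft_force: [-0.1, -0.1, -0.9]
grip_width: 0.533
gripper_force: 25.0
```

```bash
python3 - <<'E'
from h import *
im,k=cam("wrist");cv2.imwrite("pics/w3.png",im[:,:,::-1])
move(.504,-.2765,.009,np.pi/2);print(pose()[0])
E
```

```text
d [-0.07  0.08  1.77] spin -0.00 (rad now 1.570, j6 -0.52)
[ 0.50195565 -0.27474508  0.0531396 ]
```

View pics/w3.png

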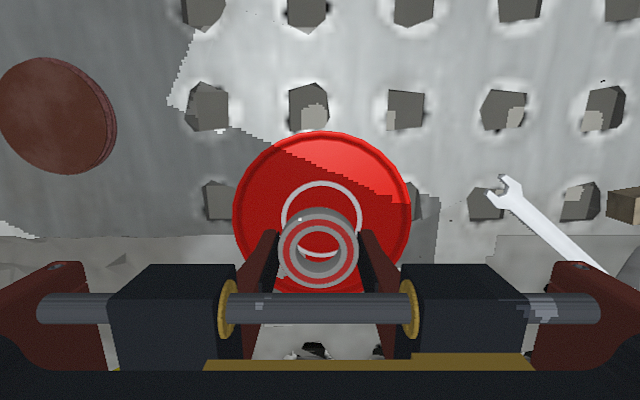

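```bash
python3 - <<'E'
from h import *
im=cv2.imread("pics/w3.png");_,k=cam("wrist")
hsv=cv2.cvtColor(im,cv2.COLOR_BGR2HSV);h,s,v=[hsv[...,i].astype(int) for i in range(3)]
w=((s<110)&(v>150)).astype(np.uint8);w[:175]=0;w[225:]=0;w[:,:276]=0;w[:,367:]=0
# outer ring edge points on upper half, to world at z=.004, circle fit
pts=[]
for u in range(283,362,3):
    c=np.where(w[:,u])[0]
    if len(c) and c[0]<215: pts.append(toworld(u,c[0],.004,k)[:2])
P=np.array(pts);A=np.c_[2*P,np.ones(len(P))];q=np.linalg.lstsq(A,(P**2).sum(1),rcond=None)[0]
print("ring",q[:2],"r",np.sqrt(q[2]+q[0]**2+q[1]**2),len(P))
red=((h<10)|(h>170))&(s>90)&(v>90)&False
p=pose()[0]
for z,r in((.0528-.0045+.014,.0235),(.0528-.0045,.0235),(.0528-.0045+.014,.010)):
    t=np.linspace(0,2*np.pi,5)[:4];Q=np.c_[p[0]+r*np.cos(t),p[1]+.0012+r*np.sin(t),0*t+z];print(topix(Q,k).round(1).tolist())
E
```

```text
ring [ 0.50455792 -0.27513246] r 0.031264531317679936 27
[[359.0, 251.5], [318.2, 212.5], [277.4, 251.4], [318.2, 287.6]]
[[356.0, 241.7], [318.2, 205.5], [280.4, 241.7], [318.2, 275.5]]
[[335.6, 251.5], [318.2, 235.3], [300.8, 251.5], [318.2, 267.2]]
```

play_rows(steps=[[[0,0.05,0.5],0,35],[[0,0.05,1],0,35],[[0,0.05,1.3],0,35],[[0,0.05,1.3],0,35],[[0,0.05,1.3],0,35],[[0,0.05,1.3],0,35]])

```text
time_s: 7.05
ee_pos: [0.5039, -0.2761, 0.0209]
ee_rot: [-3.141, -0.0, 1.569]
ft_force: [0.9, -0.3, -1.7]
grip_width: 0.527
gripper_force: 25.0
```

```bash
python3 - <<'E'
from h import *
move(.5046,-.2765,.009,np.pi/2);print(pose()[0])
E
```

```text
d [-0.02  0.03  0.47] spin -0.01 (rad now 1.569, j6 -0.52)
[ 0.5039432  -0.2760855   0.02087109]
```

play_rows(steps=[[[0,0.02,0.2],0,35],[[0,0.02,0.4],0,35],[[0,0.02,0.48],0,35],[[0,0.02,0.48],0,35],[[0,0.02,0.48],0,35],[[0,0.02,0.48],0,58],[[0,0.02,0.48],0,66],[[0,0.02,0.48],0,75],[[0,0.02,0.48],0,75],[[0,0.02,0.48],0,75]])

```text
time_s: 7.88
ee_pos: [0.5046, -0.2762, 0.0093]
ee_rot: [3.141, 0.0, 1.569]
ft_force: [1.1, -0.6, -0.6]
grip_width: 0.748
gripper_force: 0.0
```

play_rows(steps=[[[0,0,-0.4],0,75],[[0,0,-1],0,75],[[0,0,-2],0,75],[[0,0,-3.2],0,75],[[0,0,-4],0,75],[[0,0,-4],0,75]])

```text
time_s: 8.38
ee_pos: [0.507, -0.2776, 0.1141]
ee_rot: [3.135, 0.004, 1.569]
ft_force: [0.4, -0.3, -0.2]
grip_width: 0.745
gripper_force: 0.0
```

```bash
python3 - <<'E'
from h import *
im,k=cam("wrist");cv2.imwrite("pics/w4.png",im[:,:,::-1])
move(.443,-.008,.12,np.pi/2);print(pose()[0])
E
```

```text
d [10.76 -2.53 -0.36] spin -0.01 (rad now 1.569, j6 -0.52)
[ 0.50603584 -0.2770427   0.11201483]
```

View pics/w4.png

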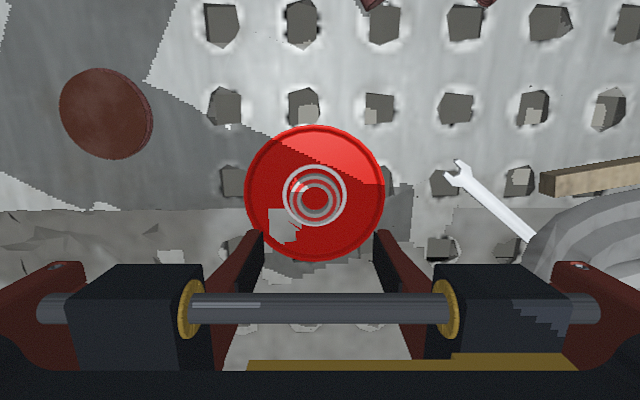

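Bearing sits flat inside the printed ring, px (315,196). Next, the nut.

play_rows(steps=[[[1,-0.23,0],0,85],[[2.2,-0.5,0],0,85],[[3.4,-0.8,0],0,85],[[4.6,-1.1,0],0,85],[[5.8,-1.4,0],0,85],[[7,-1.7,0],0,85],[[8.2,-1.95,0],0,85],[[9.4,-2.2,0],0,85],[[10.3,-2.4,0],0,85],[[10.7,-2.5,0],0,85],[[10.7,-2.5,0],0,85],[[10.7,-2.5,0],0,85]])

```text
time_s: 9.43
ee_pos: [0.4423, -0.0086, 0.1088]
ee_rot: [-3.141, 0.0, 1.571]
ft_force: [0.4, -0.2, -0.9]
grip_width: 0.85
gripper_force: 0.0
```

play_rows(steps=[[[0,0,0],0,85],[[0,0,0],0,85]])

```text
time_s: 9.6
ee_pos: [0.4427, -0.0096, 0.109]
ee_rot: [3.141, 0.0, 1.568]
ft_force: [-0.3, -0.8, -0.2]
grip_width: 0.849
gripper_force: 0.0
```

```bash
python3 - <<'E'
from h import *
im,k=cam("wrist")
print(pose()[0])
for d in place_of("collar_nut_center","wrist")[:2]: print(np.round(d["at"],4),round(d["score"],2),np.round(topix(d["at"],k)[0]))
u,v=topix([.4437,.0355,.024],k)[0].astype(int);print(u,v)
c=im[v-50:v+50,u-50:u+50,::-1];np.save("pics/k.npy",np.array([*k[0],*k[1].ravel(),*k[2:]]))
cv2.imwrite("pics/w5full.png",im[:,:,::-1]);cv2.imwrite("pics/w5.png",cv2.resize(c,(600,600),interpolation=cv2.INTER_CUBIC))
E
```

```text
[ 0.44266558 -0.00955866  0.10905012]
[0.444  0.0341 0.0135] 0.96 [319. 156.]
318 155
```

View pics/w5.png

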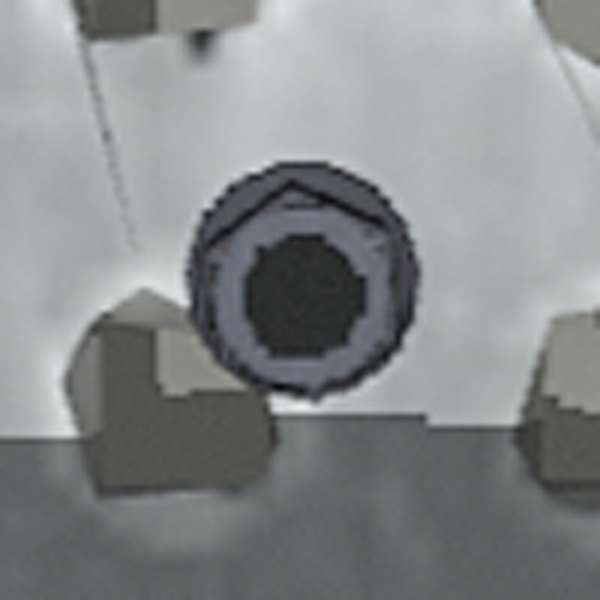

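Hexagon seen at about px (318.7,154), rotated about 6.5° counter-clockwise from the closing line. So spin −1.1.

```bash
python3 - <<'E'
from h import *
q=np.load("pics/k.npy");k=(q[:3],q[3:12].reshape(3,3),*q[12:])
print(toworld(318.7,154,.024,k),toworld(318.5,151.7,.005,k),toworld(318.8,154.5,.024,k))
move(.4440,.0350,.008,np.pi/2+np.radians(6.5))
E
```

```text
[0.4435532  0.03686158 0.024     ] [0.44341232 0.03685359 0.005     ] [0.44363721 0.03644083 0.024     ]
d [1.78 0.05 4.04] spin -1.11 (rad now 1.568, j6 -0.05)
```

play_rows(steps=[[[0.8,0.03,0.5],-0.5,75],[[1.6,0.03,1],-1.1,70],[[1.84,0.03,1.8],-1.1,70],[[1.84,0.03,2.6],-1.1,70],[[1.84,0.03,3.3],-1.1,70],[[1.84,0.03,3.8],-1.1,70],[[1.84,0.03,4],-1.1,70],[[1.84,0.03,4.03],-1.1,70],[[1.84,0.03,4.03],-1.1,70],[[1.84,0.03,4.03],-1.1,40],[[1.84,0.03,4.03],-1.1,30],[[1.84,0.03,4.03],-1.1,20]])

```text
time_s: 10.7
ee_pos: [0.4437, 0.0374, 0.0091]
ee_rot: [3.14, 0.0, 1.685]
ft_force: [0.4, 0.6, -0.1]
grip_width: 0.513
gripper_force: 0.0
```

play_rows(steps=[[[0,0,0],0,15],[[0,0,0],0,15],[[0,0,0],0,15],[[0,0,0],0,15],[[0,0,0],0,15],[[0,0,0],0,15]])

```text
time_s: 11.2
ee_pos: [0.4433, 0.0375, 0.0087]
ee_rot: [3.141, 0.0, 1.685]
ft_force: [-0.8, 0.6, 6.7]
grip_width: 0.307
gripper_force: 25.0
```

```bash
python3 - <<'E'
from h import *
print(pose()[0],pose()[2]["grip_width"]*88);move(.5046,-.2748,.06,np.pi/2)
E
```

```text
[0.44330986 0.03745688 0.00865082] 26.97445314433971
d [-12.69   1.02  -2.05] spin 1.09 (rad now 1.685, j6 -0.06)
```

play_rows(steps=[[[0,0,-0.5],0,15],[[0,0,-1.2],0,15],[[-0.6,0,-2],0,15],[[-1.7,0.1,-2.2],0,15],[[-2.8,0.2,-2.2],0,15],[[-3.9,0.3,-2.2],0,15],[[-5,0.4,-2.2],0,15],[[-6.1,0.5,-2.2],0,15],[[-7.2,0.6,-2.2],0,15],[[-8.3,0.7,-2.2],0,15],[[-9.4,0.8,-2.2],0,15],[[-10.5,0.9,-2.2],0,15]])

```text
time_s: 12.2
ee_pos: [0.4951, -0.2221, 0.0631]
ee_rot: [-3.141, -0.0, 1.685]
ft_force: [1.8, 0.2, -1.3]
grip_width: 0.305
gripper_force: 25.0
```

play_rows(steps=[[[-1,0.05,0],0,15],[[-1.8,0.1,0],0,15],[[-2.15,0.12,0],0,15],[[-2.15,0.12,0],0,15],[[-2.15,0.12,0],0,15],[[-2.15,0.12,0],0,15]])

```text
time_s: 12.7
ee_pos: [0.5037, -0.2725, 0.063]
ee_rot: [-3.14, -0.001, 1.685]
ft_force: [-0.1, -0.6, -2.2]
grip_width: 0.305
gripper_force: 25.0
```

```bash
python3 - <<'E'
from h import *
im,k=cam("wrist");cv2.imwrite("pics/w6.png",im[150:350,170:470,::-1].repeat(2,0).repeat(2,1))
p=pose()[0];print(p);move(.5046,-.2739,.0275)
for c,r in(((.5046,-.2748,.018),.0235),((p[0],p[1]-.0009,p[2]-.0087+.006),.018),((p[0],p[1]-.0009,p[2]-.0087+.024),.0)):
    t=np.linspace(0,2*np.pi,5)[:4];Q=np.c_[c[0]+r*np.cos(t),c[1]+r*np.sin(t),0*t+c[2]];print(((topix(Q,k)-[170,150])*2).round(0).tolist())
E
```

```text
[ 0.50382336 -0.27240208  0.06309652]
d [-0.06  0.03  1.42]
[[359.0, 156.0], [305.0, 90.0], [236.0, 143.0], [290.0, 206.0]]
[[353.0, 198.0], [302.0, 137.0], [237.0, 186.0], [289.0, 244.0]]
[[295.0, 219.0], [295.0, 219.0], [295.0, 219.0], [295.0, 219.0]]
```

View pics/w6.png

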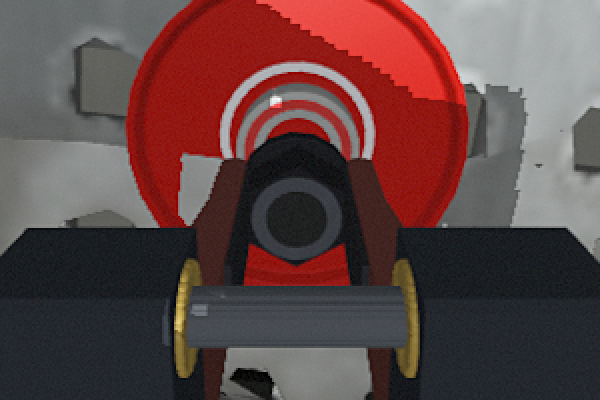

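play_rows(steps=[[[-0.04,0.02,0.5],0,15],[[-0.04,0.02,0.9],0,15],[[-0.04,0.02,1.2],0,15],[[-0.04,0.02,1.35],0,15],[[-0.04,0.02,1.35],0,15],[[-0.04,0.02,1.35],0,15]])

```text
time_s: 13.25
ee_pos: [0.5048, -0.2746, 0.029]
ee_rot: [-3.141, -0.001, 1.685]
ft_force: [-0.3, -0.1, -0.4]
grip_width: 0.306
gripper_force: 25.0
```

```bash
python3 - <<'E'
from h import *
print(pose()[0]);move(.5046,-.2739,.0268)
E
```

```text
[ 0.50475181 -0.2745686   0.02904584]
d [ 0.03 -0.    0.09]
```

play_rows(steps=[[[0.03,0,0.08],0,15],[[0.03,0,0.09],0,15],[[0.03,0,0.09],0,15],[[0.03,0,0.09],0,35],[[0.03,0,0.09],0,45],[[0.03,0,0.09],0,55],[[0.03,0,0.09],0,60],[[0.03,0,0.09],0,60],[[0.03,0,-0.5],0,60],[[0.03,0,-1.2],0,60],[[0.03,0,-2.2],0,60],[[0.03,0,-3],0,60]])

```text
time_s: 14.25
ee_pos: [0.5049, -0.274, 0.1057]
ee_rot: [-3.141, -0.0, 1.685]
ft_force: [1.0, -0.7, -0.2]
grip_width: 0.602
gripper_force: 0.0
```

play_rows(steps=[[[0,0,0],0,70],[[0,0,0],0,75],[[0,0,0],0,80]])

```text
time_s: 14.5
ee_pos: [0.5045, -0.2738, 0.1041]
ee_rot: [-3.141, -0.0, 1.685]
ft_force: [-0.5, -0.2, -1.5]
grip_width: 0.78
gripper_force: 0.0
```

```bash
python3 - <<'E'
from h import *
im,k=cam("wrist");cv2.imwrite("pics/w7.png",im[100:300,170:470,::-1].repeat(2,0).repeat(2,1))
print(pose()[0]);move(.6615,.095,.14,np.pi/2)
E
```

```text
[ 0.50423088 -0.27365652  0.10361672]
d [13.94  7.92 -1.45] spin 1.09 (rad now 1.685, j6 -0.63)
```

View pics/w7.png

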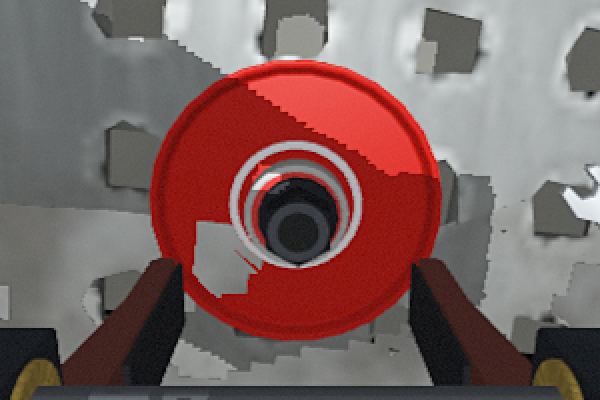

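Nut stands centred on the red bearing (crop px ~(298,215)). On to the black bearing.

play_rows(steps=[[[1,0,-0.4],0.2,85],[[2.2,0.3,-0.8],0.4,85],[[3.4,0.9,-1.2],0.6,85],[[4.5,1.6,-1.45],0.8,85],[[5.6,2.4,-1.45],1,85],[[6.7,3.2,-1.45],1.1,85],[[7.8,4,-1.45],1.1,85],[[8.9,4.8,-1.45],1.1,85],[[10,5.6,-1.45],1.1,85],[[11.1,6.4,-1.45],1.1,85],[[12.2,7.1,-1.45],1.1,85],[[13.2,7.6,-1.45],1.1,85]])

```text
time_s: 15.55
ee_pos: [0.6566, 0.0774, 0.1391]
ee_rot: [-3.14, 0.0, 1.57]
ft_force: [0.6, 0.1, -0.1]
grip_width: 0.849
gripper_force: 0.0
```

play_rows(steps=[[[0.7,0.2,0],0,85],[[0.7,0.2,0],0,85],[[0.7,0.2,0],0,85],[[0.7,0.2,0],0,85]])

```text
time_s: 15.88
ee_pos: [0.6602, 0.0922, 0.1396]
ee_rot: [-3.139, 0.001, 1.569]
ft_force: [-0.0, -0.1, 0.3]
grip_width: 0.847
gripper_force: 0.0
```

```bash
python3 - <<'E'
from h import *
im,k=cam("wrist");cv2.imwrite("pics/w8.png",im[:,:,::-1])
np.save("pics/k.npy",np.array([*k[0],*k[1].ravel(),*k[2:]]))
print(pose()[0],pose()[2]["ee_rot"])
for d in place_of("black_bearing_center","wrist")[:4]: print(np.round(d["at"],4),round(d["score"],2),np.round(topix(d["at"],k)[0]))
E
```

```text
[0.66040026 0.09181449 0.1399179 ] [-3.13971445e+00  4.63885273e-04  1.56872808e+00]
[ 0.6614  0.1427 -0.0008] 0.94 [319. 144.]
[0.6203 0.2273 0.006 ] 0.68 [275.  52.]
[0.6189 0.0516 0.0095] 0.57 [280. 231.]
```

View pics/w8.png

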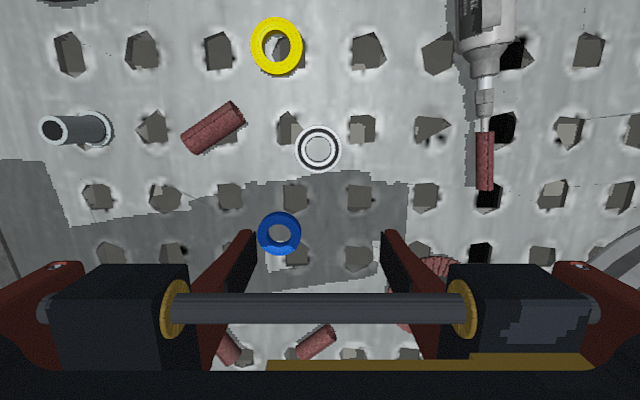

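```bash
python3 - <<'E'
from h import *
im=cv2.imread("pics/w8.png");q=np.load("pics/k.npy");k=(q[:3],q[3:12].reshape(3,3),*q[12:])
g=im.max(2); e=blob(g<70,(292,120,348,178));print(e,toworld(e[0],e[1],.014,k))
move(.661,.141,.004,np.pi/2)
E
```

```text
(317.75562477111816, 148.76964950561523, (39.77873229980469, 40.36634826660156), 172.36988830566406) [0.65985968 0.13920839 0.014     ]
d [1.97 0.02 5.45] spin -0.02 (rad now 1.568, j6 0.12)
```

play_rows(steps=[[[0.8,-0.01,0.6],0,80],[[1.6,-0.01,1.4],0,78],[[1.9,-0.01,2.4],0,78],[[1.9,-0.01,3.3],0,78],[[1.9,-0.01,4.2],0,78],[[1.9,-0.01,4.9],0,78],[[1.9,-0.01,5.3],0,78],[[1.9,-0.01,5.43],0,78],[[1.9,-0.01,5.43],0,78],[[1.9,-0.01,5.43],0,60],[[1.9,-0.01,5.43],0,45],[[1.9,-0.01,5.43],0,35]])

```text
time_s: 16.98
ee_pos: [0.662, 0.1405, 0.0065]
ee_rot: [3.14, -0.0, 1.569]
ft_force: [0.5, 0.2, 0.3]
grip_width: 0.592
gripper_force: 0.0
```

play_rows(steps=[[[0,0,0],0,35],[[0,0,0],0,35],[[0,0,0],0,35],[[0,0,0],0,35]])

```text
time_s: 17.32
ee_pos: [0.6616, 0.1405, 0.0062]
ee_rot: [3.14, -0.0, 1.57]
ft_force: [-1.3, -1.0, 6.1]
grip_width: 0.525
gripper_force: 25.0
```

```bash
python3 - <<'E'
from h import *
print(pose()[0],pose()[2]["grip_width"]*88);move(.43,.28,.09,np.pi/2)
E
```

```text
[0.66157692 0.14047007 0.00622686] 46.17136048073629
d [ 5.57 -9.27 -3.36] spin -0.01 (rad now 1.570, j6 0.19)
```

play_rows(steps=[[[0,0,-0.5],0,35],[[0,0,-1.2],0,35],[[0.3,-0.4,-2.2],0,35],[[0.8,-1.3,-3],0,35],[[1.4,-2.3,-3.4],0,35],[[2,-3.3,-3.4],0,35],[[2.6,-4.3,-3.4],0,35],[[3.2,-5.3,-3.4],0,35],[[3.8,-6.3,-3.4],0,35],[[4.4,-7.3,-3.4],0,35],[[5,-8.3,-3.4],0,35],[[5.4,-9,-3.4],0,35]])

```text
time_s: 18.32
ee_pos: [0.4341, 0.2765, 0.0908]
ee_rot: [-3.141, -0.0, 1.57]
ft_force: [-0.7, 1.0, -1.4]
grip_width: 0.525
gripper_force: 25.0
```

play_rows(steps=[[[0.1,-0.25,0],0,35],[[0.1,-0.25,0],0,35],[[0.1,-0.25,0],0,35],[[0.1,-0.25,0],0,35]])

```text
time_s: 18.65
ee_pos: [0.4312, 0.2781, 0.0905]
ee_rot: [3.14, -0.001, 1.569]
ft_force: [1.2, -1.0, -0.7]
grip_width: 0.526
gripper_force: 25.0
```

```bash
cat > ring.py <<'E'
from h import *
def ring(im,k,guess,z=.004,lo=.45):
    "fit the white ring's middle radius: dense points in world, kept near r=29.3 mm"
    hsv=cv2.cvtColor(im,cv2.COLOR_RGB2HSV);w=(hsv[...,1]<70)&(hsv[...,2]>120)
    v,u=np.where(w);P=np.array([toworld(a,b,z,k)[:2] for a,b in zip(u,v)]);c=np.array(guess[:2])
    for tol in(.008,.004,.003,.003):
        d=np.hypot(*(P-c).T);S=P[abs(d-.0293)<tol];A=np.c_[2*S,np.ones(len(S))]
        q=np.linalg.lstsq(A,(S**2).sum(1),rcond=None)[0];c=q[:2]
    return c,np.sqrt(q[2]+c@c),len(S)
E
python3 - <<'E'
from ring import *
im,k=cam("wrist");cv2.imwrite("pics/w9.png",im[:,:,::-1])
print(pose()[0]);g=None
for d in place_of("black_dish_middle","wrist")[:2]: print(np.round(d["at"],4),round(d["score"],2),np.round(topix(d["at"],k)[0]))
print(ring(im,k,(.4295,.3355)))
E
```

```text
[0.43124879 0.27794025 0.09038348]
[0.4259 0.3296 0.0021] 0.79 [311. 148.]
(array([0.43129791, 0.33447469]), np.float64(0.029329609383003184), 1116)
```

View pics/w9.png

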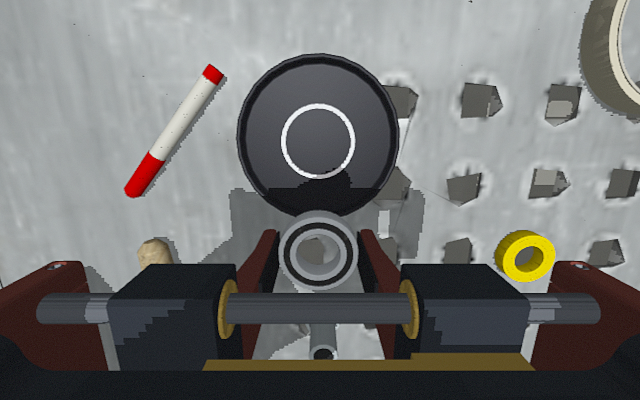

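```bash
python3 - <<'E'
from h import *
p,_,_=pose();r=read_camera("wrist");_,k=cam("wrist");z=p[2]-.0062
print(topix([[p[0],p[1]+o,z+.014] for o in(-.0012-.0235,-.0012,-.0012+.0235)],k))
move(.4313,.3357,.035,np.pi/2)
E
```

```text
[[318.11484983 289.64734624]
 [318.02450513 254.01527645]
 [317.92716149 215.6228124 ]]
d [2.32 0.01 2.2 ] spin -0.02 (rad now 1.568, j6 0.55)
```

play_rows(steps=[[[0.8,0,0.3],0,35],[[1.6,0,1],0,35],[[2.2,0.01,1.7],0,35],[[2.29,0.01,2.2],0,35],[[2.29,0.01,2.4],0,35],[[2.29,0.01,2.4],0,35],[[2.29,0.01,2.4],0,35],[[2.29,0.01,2.4],0,35]])

```text
time_s: 19.52
ee_pos: [0.4307, 0.3349, 0.0307]
ee_rot: [3.141, -0.0, 1.569]
ft_force: [0.3, 0.9, -0.0]
grip_width: 0.527
gripper_force: 25.0
```

```bash
python3 - <<'E'
from h import *
print(pose()[0]);move(.4313,.335,.0107,np.pi/2)
E
```

```text
[0.43071411 0.3348777  0.03073315]
d [0.   0.02 0.8 ] spin -0.02 (rad now 1.569, j6 0.64)
```

play_rows(steps=[[[0,0.02,0.3],0,35],[[0,0.02,0.6],0,35],[[0,0.02,0.78],0,35],[[0,0.02,0.8],0,35],[[0,0.02,0.8],0,35],[[0,0.02,0.8],0,35],[[0,0.02,0.8],0,58],[[0,0.02,0.8],0,66],[[0,0.02,0.8],0,75],[[0,0.02,0.8],0,75],[[0,0.02,0.8],0,75]])

```text
time_s: 20.43
ee_pos: [0.4309, 0.3355, 0.0103]
ee_rot: [3.141, -0.0, 1.569]
ft_force: [0.1, 0.1, -0.1]
grip_width: 0.747
gripper_force: 0.0
```

play_rows(steps=[[[0,0,-0.4],0,75],[[0,0,-1],0,75],[[0,0,-2],0,75],[[0,0,-3],0,75],[[0,0,-4],0,75],[[0,0,-4.4],0,75],[[0,0,-4.4],0,75],[[0,0,-4.4],0,75]])

```text
time_s: 21.1
ee_pos: [0.4309, 0.3355, 0.1204]
ee_rot: [3.141, -0.001, 1.57]
ft_force: [0.8, 0.2, -0.8]
grip_width: 0.751
gripper_force: 0.0
```

```bash
python3 - <<'E'
from ring import *
im,k=cam("wrist");cv2.imwrite("pics/w10.png",im[:,:,::-1]);np.save("pics/k.npy",np.array([*k[0],*k[1].ravel(),*k[2:]]))
print(pose()[0]);move(.437,.10,.13,np.pi/2)
u,v=topix([.4313,.3343,.018],k)[0].astype(int);print(u,v)
e=blob(im.max(2)<70,(u-24,v-24,u+24,v+24));print(e,toworld(e[0],e[1],.018,k))
cv2.imwrite("pics/w10c.png",cv2.resize(im[v-60:v+60,u-80:u+80,::-1],(640,480)))
E
```

```text
[0.43030997 0.33506488 0.11943051]
d [-9.4   0.28 -0.42] spin -0.01 (rad now 1.569, j6 0.64)
318 202
(np.float64(317.74210929870605), np.float64(202.73947143554688), (40.445587158203125, 41.84706497192383), 90.2667236328125) [0.43081778 0.33416385 0.018     ]
```

View pics/w10c.png

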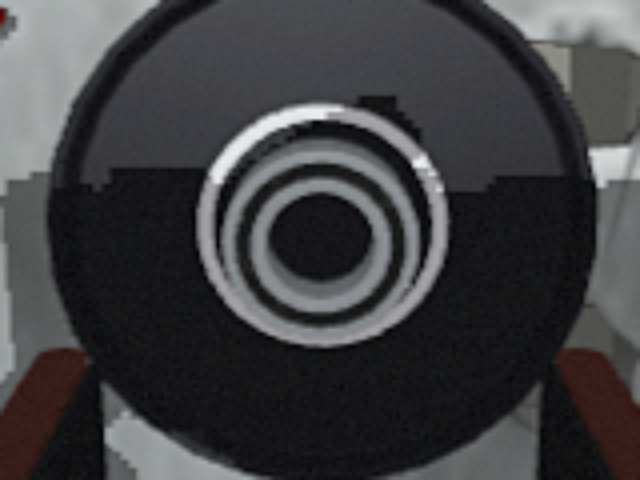

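Black bearing lies flat, centred in its ring at (0.4308, 0.3342). Next, the spacer.

play_rows(steps=[[[-1,0,0],0,75],[[-2.2,0.05,0],0,75],[[-3.4,0.1,0],0,75],[[-4.6,0.15,0],0,75],[[-5.8,0.2,0],0,75],[[-7,0.25,0],0,75],[[-8.2,0.28,0],0,75],[[-9,0.28,0],0,75],[[-9.4,0.28,0],0,75],[[-9.4,0.28,0],0,75],[[-9.4,0.28,0],0,75],[[-9.4,0.28,0],0,75]])

```text
time_s: 22.15
ee_pos: [0.4375, 0.1012, 0.1197]
ee_rot: [-3.141, -0.0, 1.57]
ft_force: [-0.7, 0.2, -0.5]
grip_width: 0.752
gripper_force: 0.0
```

```bash
python3 - <<'E'
from h import *
im,k=cam("wrist");np.save("pics/k.npy",np.array([*k[0],*k[1].ravel(),*k[2:]]))
print(pose()[0]);move(.437,.155,.010,np.pi/2)
for d in place_of("spacer_center","wrist")[:2]: print(np.round(d["at"],4),round(d["score"],2))
u,v=topix([.437,.155,.03],k)[0].astype(int);print(u-60,v-50)
cv2.imwrite("pics/w11.png",cv2.resize(im[v-50:v+50,u-60:u+60,::-1],(720,600),interpolation=cv2.INTER_CUBIC))
E
```

```text
[0.43755083 0.1013827  0.11985806]
d [ 2.14 -0.02  4.39] spin -0.00 (rad now 1.570, j6 0.20)
[0.4373 0.1561 0.0314] 0.74
257 94
```

View pics/w11.png

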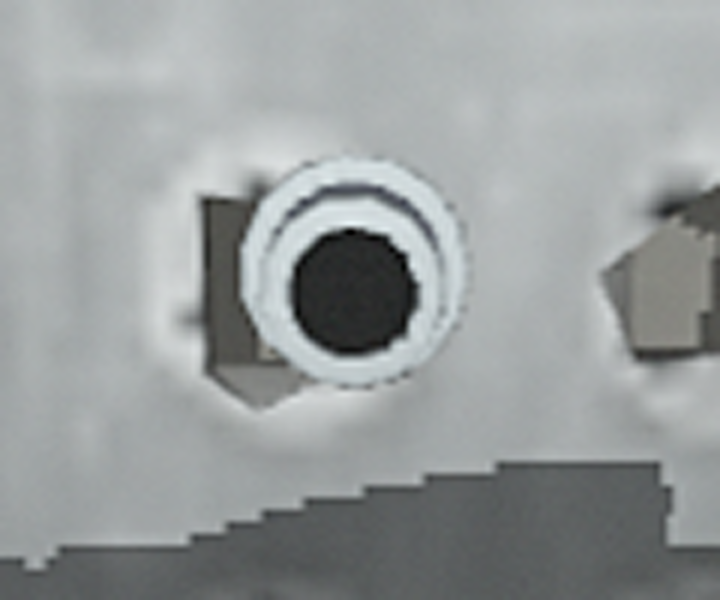

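```bash
python3 - <<'E'
from h import *
q=np.load("pics/k.npy");k=(q[:3],q[3:12].reshape(3,3),*q[12:])
print(toworld(315.8,142.7,.05,k),toworld(315.8,139.2,.005,k));move(.4365,.157,.010,np.pi/2)
E
```

```text
[0.43585378 0.15813204 0.05      ] [0.43548555 0.1581313  0.005     ]
d [ 2.22 -0.04  4.4 ] spin 0.00 (rad now 1.571, j6 0.20)
```

play_rows(steps=[[[0.8,-0.03,0],0,75],[[1.7,-0.06,0.3],0,75],[[2.24,-0.06,0.8],0,75],[[2.24,-0.06,1.5],0,75],[[2.24,-0.06,2.4],0,75],[[2.24,-0.06,3.2],0,75],[[2.24,-0.06,3.9],0,75],[[2.24,-0.06,4.3],0,75],[[2.24,-0.06,4.38],0,75],[[2.24,-0.06,4.38],0,60],[[2.24,-0.06,4.38],0,40],[[2.24,-0.06,4.38],0,30]])

```text
time_s: 23.25
ee_pos: [0.4367, 0.1568, 0.0115]
ee_rot: [3.14, -0.0, 1.57]
ft_force: [0.5, 0.9, 0.4]
grip_width: 0.564
gripper_force: 0.0
```

play_rows(steps=[[[0,0,0],0,20],[[0,0,0],0,12],[[0,0,0],0,12],[[0,0,0],0,12],[[0,0,0],0,12],[[0,0,0],0,12]])

```text
time_s: 23.75
ee_pos: [0.4363, 0.1565, 0.011]
ee_rot: [3.141, -0.0, 1.569]
ft_force: [-0.8, -0.5, 6.3]
grip_width: 0.28
gripper_force: 25.0
```

```bash
python3 - <<'E'
from h import *
print(pose()[0],pose()[2]["grip_width"]*88);move(.4308,.3342,.06,np.pi/2)
E
```

```text
[0.43628149 0.15645082 0.01101138] 24.653539787778634
d [ 7.11 -0.23 -1.96] spin -0.01 (rad now 1.569, j6 0.32)
```

play_rows(steps=[[[0,0,-0.4],0,12],[[0,0,-1.1],0,12],[[0.5,0,-1.8],0,12],[[1.4,-0.05,-2.2],0,12],[[2.4,-0.1,-2.2],0,12],[[3.4,-0.15,-2.2],0,12],[[4.4,-0.2,-2.2],0,12],[[5.4,-0.23,-2.2],0,12],[[6.3,-0.23,-2.2],0,12],[[6.9,-0.23,-2.2],0,12],[[7.08,-0.23,-2.2],0,12],[[7.08,-0.23,-2.2],0,12]])

```text
time_s: 24.75
ee_pos: [0.4305, 0.334, 0.0658]
ee_rot: [3.141, -0.0, 1.571]
ft_force: [-0.7, -0.6, -0.6]
grip_width: 0.279
gripper_force: 25.0
```

play_rows(steps=[[[0,0,0.3],0,12],[[0,0,0.6],0,12],[[0,0,0.6],0,12],[[0,0,0.6],0,12],[[0,0,0.6],0,12]])

```text
time_s: 25.17
ee_pos: [0.4305, 0.3326, 0.0503]
ee_rot: [-3.141, 0.001, 1.569]
ft_force: [1.0, -0.8, -1.1]
grip_width: 0.279
gripper_force: 25.0
```

```bash
python3 - <<'E'
from h import *
im,k=cam("wrist");cv2.imwrite("pics/w12.png",im[150:350,170:470,::-1].repeat(2,0).repeat(2,1))
p=pose()[0];print(p);move(.4308,.3334,.030)
for c,r in(((.4308,.3342,.018),.0235),((p[0],p[1]+.001,p[2]-.011+.005),.018),((p[0],p[1]+.001,p[2]-.011+.05),.0125)):
    t=np.linspace(0,2*np.pi,5)[:4];Q=np.c_[c[0]+r*np.cos(t),c[1]+r*np.sin(t),0*t+c[2]];print(((topix(Q,k)-[170,150])*2).round(0).tolist())
E
```

```text
[0.43068428 0.33294365 0.050552  ]
d [0.02 0.   0.82]
[[362.0, 151.0], [296.0, 87.0], [231.0, 151.0], [297.0, 211.0]]
[[354.0, 181.0], [296.0, 127.0], [238.0, 182.0], [296.0, 234.0]]
[[349.0, 257.0], [296.0, 209.0], [243.0, 257.0], [296.0, 303.0]]
```

View pics/w12.png

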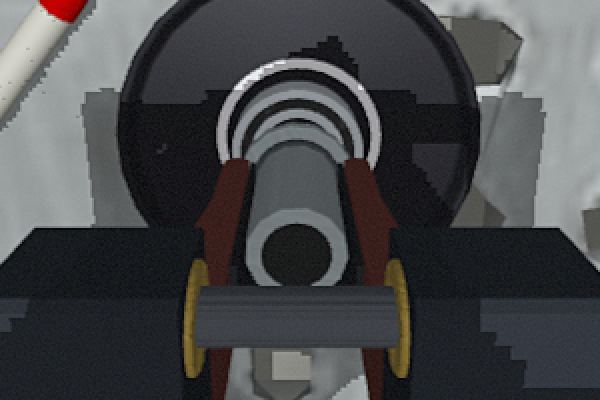

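play_rows(steps=[[[0.02,0,0.3],0,12],[[0.02,0,0.6],0,12],[[0.02,0,0.75],0,12],[[0.02,0,0.75],0,12],[[0.02,0,0.75],0,12],[[0.02,0,0.75],0,12]])

```text
time_s: 25.72
ee_pos: [0.4305, 0.3339, 0.0318]
ee_rot: [-3.141, 0.0, 1.57]
ft_force: [-0.1, 0.4, -0.4]
grip_width: 0.279
gripper_force: 25.0
```

```bash
python3 - <<'E'
from h import *
print(pose()[0]);move(.4308,.3336,.0293)
E
```

```text
[0.43052002 0.33394884 0.03177013]
d [-0.01  0.01  0.1 ]
```

play_rows(steps=[[[0,0.01,0.08],0,12],[[0,0.01,0.1],0,12],[[0,0.01,0.1],0,12],[[0,0.01,0.1],0,12],[[0,0.01,0.1],0,35],[[0,0.01,0.1],0,45],[[0,0.01,0.1],0,55],[[0,0.01,0.1],0,60],[[0,0.01,0.1],0,60],[[0,0.01,-0.4],0,60],[[0,0.01,-1],0,60],[[0,0.01,-1.8],0,60]])

```text
time_s: 26.72
ee_pos: [0.4302, 0.3335, 0.0772]
ee_rot: [-3.14, 0.001, 1.57]
ft_force: [-0.0, -0.0, -0.6]
grip_width: 0.601
gripper_force: 0.0
```

play_rows(steps=[[[0,0,-1],0,60],[[0,0,-2],0,60],[[0,0,-3],0,60],[[-1,0,-3.5],0,60],[[-2,0,-3.5],0,60],[[-3,0,-3.5],0,60],[[-3,0,-3.5],0,60],[[-3,0,-3.5],0,60],[[-3,0,-3.5],0,60]])

```text
time_s: 27.47
ee_pos: [0.4311, 0.2594, 0.1651]
ee_rot: [3.141, -0.001, 1.569]
ft_force: [0.4, -0.1, 0.2]
grip_width: 0.6
gripper_force: 0.0
```

```bash
python3 - <<'E'
from h import *
im,k=cam("wrist");t,_=cam("top")
print(pose()[0])
u,v=topix([.431,.334,.03],k)[0].astype(int)
a=cv2.resize(im[max(v-70,0):v+70,u-90:u+90,::-1],(540,420))
b=cv2.resize(t[130:290,150:490,::-1],(540,254))
cv2.imwrite("pics/fin.png",cv2.resize(np.vstack([a,b]),None,fx=.85,fy=.85))
E
```

```text
[0.43092952 0.25974408 0.16465763]
```

View pics/fin.png

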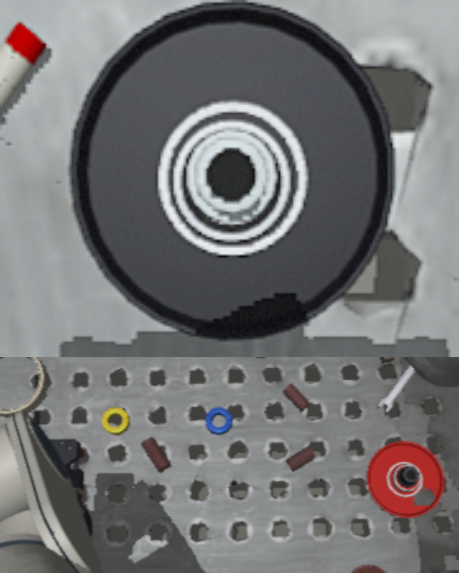

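The spacer stands concentric on the black bearing (crop px ~(232,177)). The red kit is intact, and the rolls and look-alikes have not moved.

```bash
python3 -c "
from bench import *
print(finish_job())"
```

```text
the job is handed in; nothing more can be done
None
```

Both kits are set out and the job is handed in at about 27.5 s: red bearing with collar nut in the red dish, black bearing with spacer in the black dish. Pictures after each placing showed the parts centred, with the rolls and the blue and yellow look-alikes untouched.

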